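# Load, shut and pin the coin sorter

## Task

Take the lane plate from its rack and slide it down into the slot of the coin sorter until it is fully home, then swing the hinged cover shut over it, and push the locking pin down through the aligned holes of the cover's and the base's lugs until the pin's head sits on the upper lug. Finish while still holding the pin: keep the fingers on its head and keep bearing down on it firmly, so that the cover stays pressed shut. Leave the finger cones, the cup and the paperweight where they are.

Things in the scene. Friction and masses are not known exactly. Their poses are not given: they have to be found in the camera images.
- sorter: Dark iron coin sorter, fixed. Base block 120 x 150 x 50 mm (x, y, z) with a slot in its flat top, a lug on its front (-x), the cover's hinge along its rear (+x) top edge, coin lanes on its -y side and a fixed lever on its +y side (both under 75 mm high, reaching to y = +-120 mm). Origin: centre of the block's underside, on the ledge; z up.
- slot (a point): Centre of the mouth of the plate slot, in the sorter's top face, 50 mm above the ledge and 15 mm in front of (-x) the sorter's origin. Same axes as the sorter. The slot is 10.5 mm wide (along x), 82.5 mm long (along y), 44 mm deep, with a 3 mm chamfer.
- lug_hole (a point): The base's lug, 44 mm wide, 14 mm thick, juts 60 mm out from the base's front, its top level with the base's top; this is the centre of the upper mouth of its upright 14 mm hole, 50 mm above the ledge, 90 mm in front of (-x) the sorter's origin; 2 mm chamfer. The hole is open below.
- cover: Hinged cover, a dark iron shell 150 mm wide, 120 mm from hinge to free edge, 43 mm deep (38 mm inside). Origin: middle of the hinge axis, 60 mm behind (+x) the sorter's origin, 50 mm up; y along the axis, as the sorter's; z out of its outer face, -x to the free edge. Axes equal the sorter's when shut. Starts about upright (-x up, z to the rear); turns about y only, from shut to 2.0 rad.
- cover_press (a point): Point on the cover's outer face, midway across, 100 mm from the hinge axis, 20 mm from the free edge, 43 mm out along z; moves with the cover. Push the outer face about here to swing the cover shut (5 N is enough). Its stiff hinge (0.4 N m of friction, cover 0.45 kg) keeps it wherever it is left.
- cover_hole (a point): Centre of the outer mouth of the upright 14 mm through hole (2 mm chamfers) in the cover's lug, 150 mm from the hinge axis; moves with the cover. The lug, 44 mm wide and 10 mm thick, juts 60 mm out from the cover's free edge; the hole is 30 mm from the cover's front wall. With the cover shut the lug lies on the base's lug, its top 60 mm above the ledge, and the holes line up.
- plate: Loose steel lane plate, 0.15 kg, 8 mm thick (x): body 80 mm wide (y) and 50 mm high, with a tab 36 mm wide standing on its middle up to 76 mm. Origin: centre of its lower edge; z up. The two faces are alike. It starts upright in the rack; fully home in the sorter its lower edge is 6 mm above the ledge and its top 82 mm.
- rack: Fixed aluminium rack block 50 x 130 x 35 mm for the plate, with a slot 11.5 x 83.5 mm, 30 mm deep, along its y. Origin: centre of its underside; z up.
- pin: Loose steel locking pin, about 0.08 kg: shank 10 mm thick and 36 mm long with a tapered tip, above it a round head 22 mm thick and 30 mm high. Origin: centre of the tip's end; z up through the head. It starts upright in the holder, the head's underside on the holder's top. Fully home, its tip is 24 mm and its head 60 to 90 mm above the ledge.
- holder: Fixed aluminium block 70 x 70 x 44 mm with an upright through hole of 16 mm in which the pin waits. Origin: centre of its underside; z up.
- cone_a: Green rubber finger cone, 24 mm wide, 34 mm high, loose; leave alone. Origin: centre of its underside.
- cone_b: The other green rubber finger cone, the same size, loose; leave alone.
- cup: Black ceramic coin cup, 80 mm wide, 75 mm high, loose; leave alone. Origin: centre of its underside.
- paperweight: Heavy nickel dome paperweight, 72 mm wide, 38 mm high, loose; leave alone. Origin: centre of its underside.
Not all that is in view belongs to the job. What is meant by the plate is not turquoise, and is the larger of those in its own colour.

How it is judged:
By the outcome, as a careful person would: the job done as asked, in the order asked, and still so for the second after the job is handed in, while the arm keeps its last pose, push and grip.
It also fails if it takes over 72 s, if anything falls off the work surface, if the arm or the gripper's body presses on something with over 40 N, if the wrist force passes 120 N, or if a joint passes its speed limit or range.

## Robot

A 6-joint arm with a two-finger parallel gripper is mounted at the origin on the work surface. World frame = base frame: x ahead of the robot, y to its left, z up, the work surface at z = 0. Lengths are in mm, angles in rad, forces in N, time in s.
With the tool pointing down it reaches from about 400 to 825 mm from the base axis. Payload 7 kg.
Tool frame: the origin (TCP) lies at the very end of the fingers, on their centre line; the grasp point (between the pads) lies 19 mm behind it; z points along the fingers, y is the direction in which the jaws open and shut (so a half turn about z gives the same grasp; the last joint's range is limited). The gripper opens to 88 mm and grips with 3 to 60 N. Pads are 19 mm wide; open, the fingers measure 130 mm over their backs; the gripper's body (78 mm by 193 mm) begins 47 mm behind the grasp point.
Start: joints at [-0.816, 0.359, 0.012, 0, -1.224, -0.288], TCP at [303.742, -602.774, 226.561] pointing down, gripper open.
Joint ranges: [-3.07, 3.07], [-1.43, 2.12], [-1.02, 1.25], [-3.03, 1.67], [-3.05, -0], [-3.03, 3.03]. Speed limits (rad/s): [2.39, 2.39, 3.01, 3.14, 3.14, 3.14].

## Interface

Orientations are given as a unit quaternion [x, y, z, w].
In Python, from plant import bot gives the robot as it stands. Calls block until the motion is done:
- bot.move_ptp(position, orientation): joint-space move of the TCP to a pose.
- bot.line_to(position, velocity=150, ori=None): straight line of the TCP; ori=None keeps the orientation; velocity is the mean speed in mm/s.
- bot.move_joints(angles): joint-space move.
- bot.move_gripper(opening, force=None): finger opening in mm; force is the grip in N (None keeps the last); returns when the fingers have stopped.
- bot.pause(seconds).
- bot.solve_ik(position, orientation): joint angles nearest the present ones, or None.
- bot.read_state(): the state.
- bot.camera(name): name is "scene" or "top" or "wrist"; returns the picture (420x560x3 uint8, red, green, blue); there is no depth.
- bot.get_calibration(name): a dict with "fx", "fy", "cx", "cy" (pixels), "distortion" ([k1, k2, p1, p2, k3] as OpenCV has them; the pictures are not rectified), "view" (4x4, takes a point from world to camera coordinates); the wrist camera has in their place "T_tool_cam" (4x4, takes a point from camera to tool coordinates, whose origin is the TCP and whose axes are the flange's). Camera axes: x right, y up, looking along -z (the intrinsics and any distortion apply to the point x, -y, -z); pixel columns grow to the right and rows downward; lengths in mm; the calibration is good to about 2 mm. A picture is of the moment at which its call begins: read the wrist's pose just before it. get_calibration takes no time and is no camera call.
A pose or a line that the arm cannot do raises bot.Unreachable and nothing moves.
- bot.close_job(): hands the job in, once; it reports no verdict.
The state is a dict: "t": time; "joint_pos": joint angles; "qvel": joint speeds; "tau": joint torques, N m; "tcp_pos": TCP position; "eef_rot": TCP orientation; "contact_force": force on the tool from outside, world axes, zero at the start; "moment": the same for the moment, N m; "width": finger opening in mm.
Only numpy, scipy, OpenCV 4.12 (cv2) and the standard library are available. Lean on these libraries where they do the work, as an engineer would, in place of code of your own. Each camera call takes 0.05 s, during which the arm holds its last target. There are 200 camera calls.

## Working session

There is one attempt and no reset: what is moved stays moved. The work goes in short steps, each a Python script; the robot and the scene stay as the last script left them, time stands still between calls to the robot, and variables do not carry over. Pictures are saved under pics/ and viewed, about 8 in all and at most 12, crops included, and the job is handed in when it is done.

```bash
ls; mkdir -p pics
python3 - <<'E'
from plant import bot
import cv2,numpy as np
for n in("scene","top","wrist"):
    im=bot.camera(n); cv2.imwrite(f"pics/{n}0.png",im[:,:,::-1])
    c=bot.get_calibration(n); print(n,{k:np.round(v,3).tolist() for k,v in c.items()})
s=bot.read_state(); print({k:np.round(v,3).tolist() for k,v in s.items()})
a=cv2.imread("pics/scene0.png");b=cv2.imread("pics/top0.png")
E
```

```text
pics
scene {'fx': 435.235, 'fy': 435.235, 'cx': 276.239, 'cy': 208.515, 'distortion': [0.043, 0.0, 0.0, 0.0, 0.0], 'view': [[0.886, 0.463, 0.016, -452.114], [-0.371, 0.689, 0.623, 187.709], [0.278, -0.558, 0.782, -1306.319], [0.0, 0.0, 0.0, 1.0]]}
top {'fx': 526.618, 'fy': 526.618, 'cx': 280.037, 'cy': 199.325, 'distortion': [0.025, 0.0, 0.0, 0.0, 0.0], 'view': [[0.019, -1.0, 0.003, -58.9], [0.995, 0.019, 0.096, -510.024], [-0.096, 0.001, 0.995, -1347.65], [0.0, 0.0, 0.0, 1.0]]}
wrist {'fx': 291.594, 'fy': 291.594, 'cx': 278.488, 'cy': 209.32, 'distortion': [-0.027, 0.0, 0.0, 0.0, 0.0], 'T_tool_cam': [[-0.001, 0.955, 0.295, 80.527], [1.0, 0.0, 0.001, -0.035], [0.0, 0.295, -0.955, -158.198], [0.0, 0.0, 0.0, 1.0]]}
{'t': 0.15, 'joint_pos': [-0.816, 0.359, 0.011, -0.0, -1.224, -0.288], 'qvel': [-0.003, -0.004, 0.003, 0.001, 0.001, -0.001], 'tau': [0.001, -58.327, 29.329, 7.001, 0.009, -0.0], 'tcp_pos': [303.59, -602.485, 225.857], 'eef_rot': [-0.231, 0.973, 0.001, -0.0], 'contact_force': [0.388, 0.333, 0.328], 'moment': [-0.009, 0.024, -0.015], 'width': 87.491}
```

View pics/scene0.png

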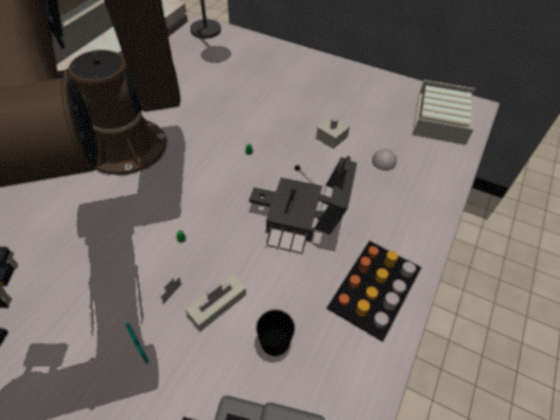

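View pics/top0.png

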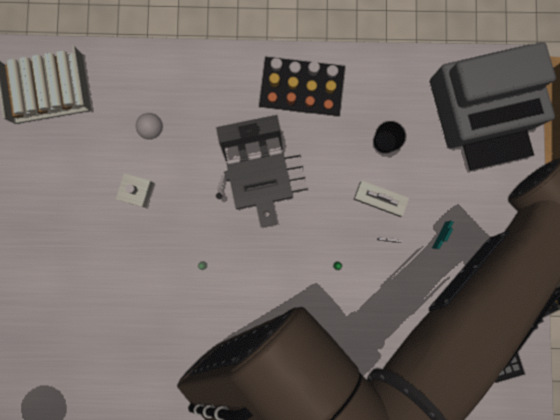

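The scene view shows the sorter at (297,205), its upright cover at (340,190), the holder with the pin at (333,130) and the rack with a steel plate at (215,300).

Plate candidates in the top view:
- Rack plate at (382,198).
- Small steel plate lying loose at (390,240).
- Turquoise plate at (444,235).

The rack plate fits, because it is steel-coloured and larger than the other steel one. I'll confirm it in a wrist close-up.

```bash
cat > h.py <<'E'
from plant import bot
import cv2,numpy as np
from scipy.spatial.transform import Rotation as R
def down(yaw,tilt=0):  # tool x -> -X(yaw), tool y -> Y(yaw); tilt>0: fingers point toward -X
    return R.from_euler('z',yaw)*R.from_euler('y',tilt)*R.from_euler('y',np.pi)
def q(yaw,tilt=0): return down(yaw,tilt).as_quat().tolist()
def cam_pose(name,st=None):
    c=bot.get_calibration(name)
    if name!="wrist": return np.linalg.inv(np.array(c["view"])),c
    T=np.eye(4);T[:3,:3]=R.from_quat(st["eef_rot"]).as_matrix();T[:3,3]=st["tcp_pos"]
    return T@np.array(c["T_tool_cam"]),c
def ray(px,name,st=None):
    W,c=cam_pose(name,st);K=np.array([[c["fx"],0,c["cx"]],[0,c["fy"],c["cy"]],[0,0,1.]])
    u=cv2.undistortPoints(np.array([[px]],float),K,np.array(c["distortion"],float))[0,0]
    d=W[:3,:3]@np.array([u[0],-u[1],-1]);return W[:3,3],d/np.linalg.norm(d)
def onplane(px,z,name,st=None):
    o,d=ray(px,name,st);return o+d*(z-o[2])/d[2]
def tri(rays):
    A=sum(np.eye(3)-np.outer(d,d) for o,d in rays);b=sum((np.eye(3)-np.outer(d,d))@o for o,d in rays)
    p=np.linalg.solve(A,b);return p,[np.linalg.norm(np.cross(p-o,d)) for o,d in rays]
def shot(fn):
    s=bot.read_state();im=bot.camera("wrist");cv2.imwrite(f"pics/{fn}.png",im[:,:,::-1])
    import json;json.dump({k:np.array(s[k]).tolist() for k in("tcp_pos","eef_rot")},open(f"pics/{fn}.json","w"))
def st(fn):
    import json;return json.load(open(f"pics/{fn}.json"))
E
python3 - <<'E'
from h import *
for n,p,z in(("plate",(382,198),70),("rackL",(358,187),35),("rackR",(405,210),35),("holderpin",(134,189),74),("slotL",(248,189),50),("slotR",(277,183),50),("lug",(267,214),50),("cup",(389,137),75),("pw",(149,125),20)):
    print(n,onplane(p,z,"top").round(0))
for n,a,b in(("pin",(134,189),(333,123)),("lug",(267,214),(262,198)),("slot",(262.5,186),(291,201)),("plate",(382,197),(217,294))):
    p,e=tri([ray(a,"top"),ray(b,"scene")]);print(n,p.round(0),np.round(e,1))
E
```

```text
plate [ 515. -306.   70.]
rackL [ 546. -250.   35.]
rackR [ 489. -372.   35.]
holderpin [525. 318.  74.]
slotL [534.  34.  50.]
slotR [551. -40.  50.]
lug [470. -16.  50.]
cup [ 670. -322.   75.]
pw [702. 301.  20.]
pin [528. 322.  63.] [1.9 1.9]
lug [473. -15.  40.] [2.2 2.2]
slot [546.  -1.  54.] [5.3 5.3]
plate [ 522. -308.   50.] [2.6 2.6]
```

```bash
python3 - <<'E'
from h import *
def two(n,c,yaw,z,offs):
    X=R.from_euler('z',yaw).as_matrix()
    for i,o in enumerate(offs):
        p=np.array([*c,z])+X@np.array([*o,0])
        (bot.move_ptp if i==0 else lambda p,q:bot.line_to(p,250,q))(p.tolist(),q(yaw)); bot.pause(.15); shot(f"{n}{i}")
    print(n,bot.read_state()["t"],np.round(bot.read_state()["joint_pos"],2))
two("rack",(518,-307),-.44,170,[(0,45),(0,-45)])
two("sort",(540,0),.22,260,[(-30,45),(-30,-45)])
two("pin",(526,320),.22,170,[(0,-45),(0,45)])
E
python3 - <<'E'
import cv2,numpy as np
def im(n):return cv2.imread(f"pics/{n}.png")
L=np.vstack([np.hstack([im("rack0")[:,80:480],im("rack1")[:,80:480]]) ])
cv2.imwrite("pics/c_rack.png",L)
cv2.imwrite("pics/c_sort.png",np.hstack([im("sort0")[:,80:480],im("sort1")[:,80:480]]))
cv2.imwrite("pics/c_pin.png",np.hstack([im("pin0")[:,80:480],im("pin1")[:,80:480]]))
E
```

```text
rack 2.5833 [-0.29  0.29 -0.22 -0.   -1.06 -1.72]
sort 4.9583 [ 0.28  0.09 -0.27 -0.   -1.22 -1.63]
pin 7.15 [ 0.92  0.33 -0.17  0.   -1.08 -2.27]
```

View pics/c_rack.png

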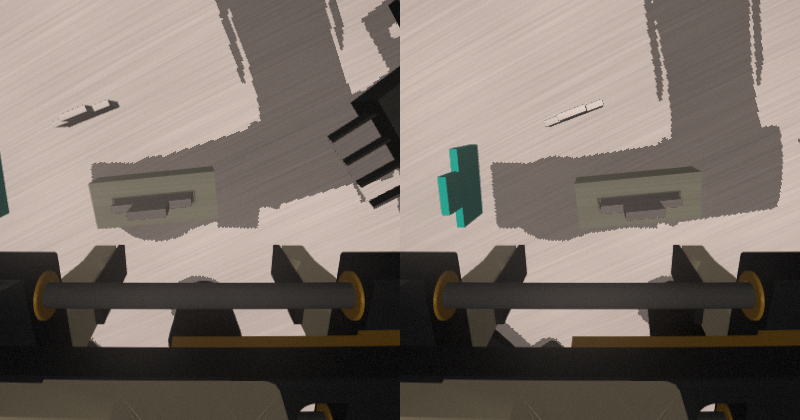

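View pics/c_sort.png

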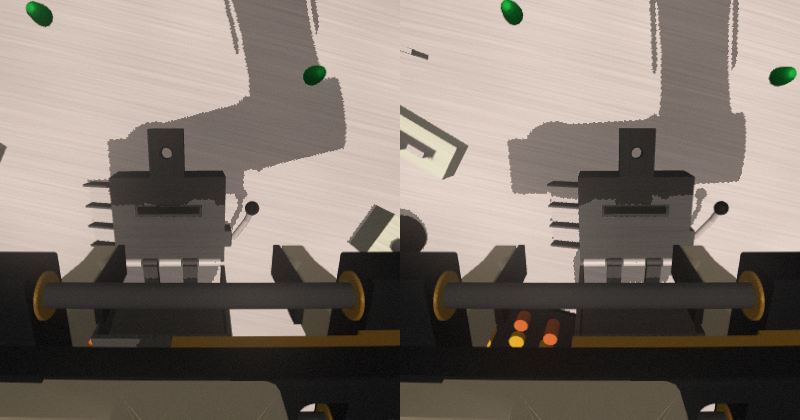

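View pics/c_pin.png

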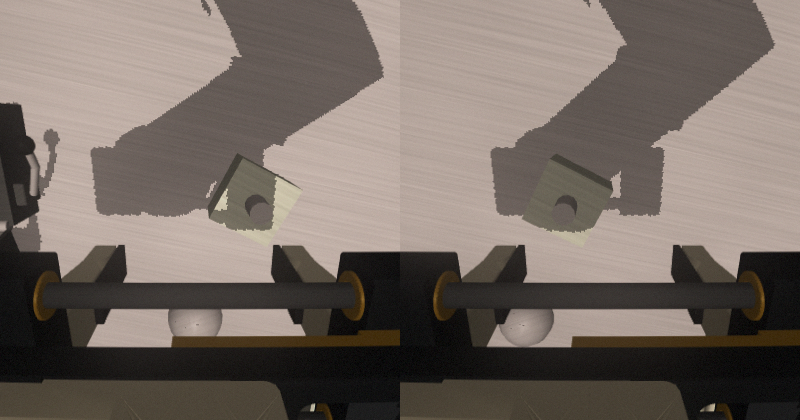

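The rack plate is the large steel one, at (145,205) in the left crop. The small steel plate lies on the table at (88,112), and the turquoise one is at (460,185) in the right crop. I'll confirm in one enlarged composite and measure from that.

Run:
```python
from h import *
def crop(n,x,y,w,h):
    c=cv2.imread(f"pics/{n}.png")[y:y+h,x:x+w]
    g=c.astype(float);lo,hi=np.percentile(g,1),np.percentile(g,99);g=np.clip((g-lo)/(hi-lo),0,1)**.8*255
    return cv2.resize(g.astype(np.uint8),None,fx=4,fy=4,interpolation=cv2.INTER_CUBIC)
rows=[("rack",180,180,100,45,258,180),("pin",295,182,100,60,195,182),("sort",198,192,100,40,188+0,192)]
out=[np.hstack([crop(n+"0",x,y,w,h),crop(n+"1",x2,y2,w,h)]) for n,x,y,w,h,x2,y2 in rows]
cv2.imwrite("pics/zoom.png",np.vstack(out))
```

```text
(no output)
```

View pics/zoom.png

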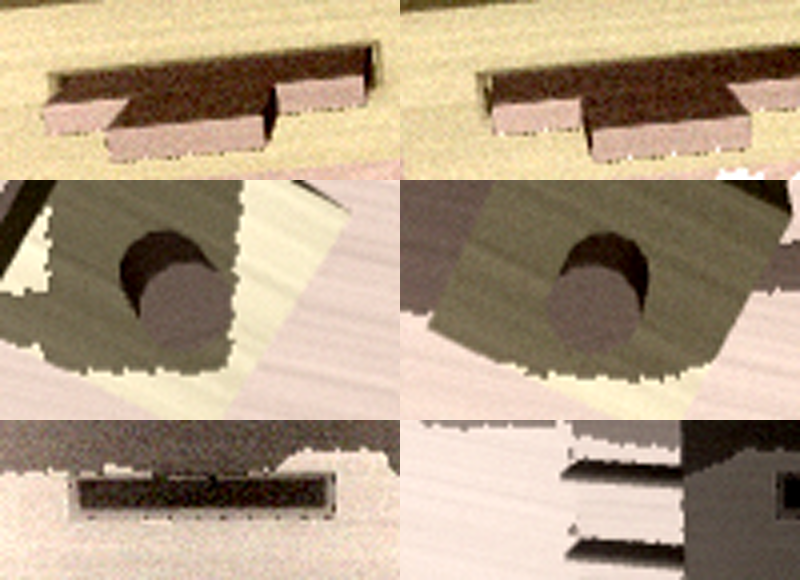

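The top row confirms the plate: a wide steel body with a tab, sitting in the rack slot. Tab top centres are at zoom (187,138) and (670,137). Pin head centres are at (185,308) and (595,307). The sort0 slot is at (202,496). The sort1 crop missed the slot, so I'll redo it with the lug.

Run:
```python
from h import *
def crop(n,x,y,w,h):
    c=cv2.imread(f"pics/{n}.png")[y:y+h,x:x+w]
    g=c.astype(float);lo,hi=np.percentile(g,1),np.percentile(g,95);g=np.clip((g-lo)/(hi-lo),0,1)**.6*255
    return cv2.resize(g.astype(np.uint8),None,fx=4,fy=4,interpolation=cv2.INTER_CUBIC)
cv2.imwrite("pics/zoom2.png",np.vstack([np.hstack([crop("sort0",198,195,100,30),crop("sort1",288-5,195,100,30)]),np.hstack([crop("sort0",195,120,100,60),crop("sort1",283,120,100,60)]),np.hstack([crop("sort0",180,235,100,40),crop("sort1",270,235,100,40)])]))
# pin & tab
def Z(n,pt,x,y,ox,oy): return (x+(pt[0]-ox)/4-.375, y+(pt[1]-oy)/4-.375)
r0=[(110,130),(110,160),(265,147),(265,117),(187.5,138.5)]
r1=[(592,128),(592,160),(750,146),(749,115),(670.5,137.5)]
for a,b in zip(r0,r1):
    p,e=tri([ray(Z(0,a,180,180,0,0),"wrist",st("rack0")),ray(Z(0,b,258,180,400,0),"wrist",st("rack1"))]);print("tab",p.round(1),np.round(e,2))
p,e=tri([ray(Z(0,(185,308),295,182,0,180),"wrist",st("pin0")),ray(Z(0,(595,307),195,182,400,180),"wrist",st("pin1"))]);print("pin",p.round(1),e)
for a,b in zip(r0,r1): print(onplane(Z(0,a,180,180,0,0),81,"wrist",st("rack0")).round(1),onplane(Z(0,b,258,180,400,0),81,"wrist",st("rack1")).round(1))
```

```text
tab [ 508.6 -325.2   78.2] [0.22 0.22]
tab [ 514.6 -328.    80.3] [0. 0.]
tab [ 526.4 -294.7   81.2] [0.13 0.13]
tab [ 520.7 -292.1   78.5] [0.24 0.24]
tab [ 517.7 -310.    79.3] [0.12 0.12]
pin [526.4 331.8  72.2] [np.float64(0.4583319465477879), np.float64(0.45833194654767934)]
[ 508.3 -324.2   81. ] [ 507.4 -324.9   81. ]
[ 514.5 -327.7   81. ] [ 514.3 -328.    81. ]
[ 526.6 -294.8   81. ] [ 526.4 -294.6   81. ]
[ 520.4 -291.6   81. ] [ 519.5 -292.2   81. ]
[ 517.4 -309.5   81. ] [ 516.9 -310.    81. ]
```

View pics/zoom2.png

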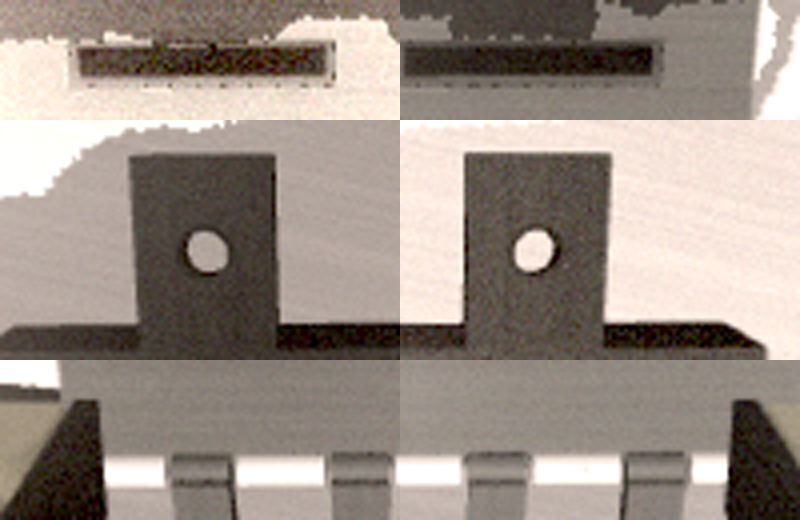

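Run:
```python
from h import *
def P(pt,x,y,ox,oy): return (x+(pt[0]-ox)/4-.375, y+(pt[1]-oy)/4-.375)
s0,s1=st("sort0"),st("sort1")
for n,a,b in(("hole",P((205.5,251),195,120,0,120),P((536.5,251),283,120,400,120)),("lugL",P((131,155),195,120,0,120),P((465,154),283,120,400,120)),("lugR",P((274,154),195,120,0,120),P((611,154),283,120,400,120)),
 ("slotR1",P((335,39.5),198,195,0,0),P((663,40),283,195,400,0)),("slotR2",P((335,87),198,195,0,0),P((662,87),283,195,400,0))):
    p,e=tri([ray(a,"wrist",s0),ray(b,"wrist",s1)]);print(n,p.round(1),np.round(e,2), onplane(a,50,"wrist",s0).round(1),onplane(b,50,"wrist",s1).round(1))
L=[onplane(P(c,198,195,0,0),50,"wrist",s0) for c in((69,40),(69,87),(335,87),(335,39.5))]
c=np.mean(L,0);d=(L[3]+L[2]-L[0]-L[1])/2;print("slotc",c.round(1),np.round(d,1),"yaw",np.arctan2(-d[0],d[1]),np.linalg.norm(d))
```

```text
hole [470.  -12.5  47.7] [0.2 0.2] [469.5 -12.3  50. ] [470.  -12.8  50. ]
lugL [446.4 -41.   42.9] [0.1 0.1] [445.9 -39.9  50. ] [446.4 -41.5  50. ]
lugR [436.5   2.5  46.9] [0.12 0.12] [436.2   2.6  50. ] [436.6   2.   50. ]
slotR1 [526.8  45.7  48.1] [0.27 0.27] [525.9  45.5  50. ] [526.6  45.2  50. ]
slotR2 [541.7  49.1  51.4] [0.2 0.2] [542.   49.1  50. ] [542.3  49.6  50. ]
slotc [543.5   4.4  50. ] [-19.1  85.9   0. ] yaw 0.2191181859849117 88.02142459062154
```

Run:
```python
from h import *
def S(m):
    s=bot.read_state();print(m,round(s["t"],2),np.round(s["tcp_pos"],1),"F",np.round(s["contact_force"],1),"w",round(s["width"],1));return s
c=(517.5,-310)
bot.move_gripper(64)
bot.move_ptp([*c,150],q(-.35)); bot.line_to([*c,59],120);S("at")
bot.move_gripper(20,35);S("grip")
bot.line_to([*c,170],150);S("lift");bot.pause(.1)
bot.move_ptp([543.6,4.3,170],q(.222));bot.pause(.2);S("over");shot("over")
im=cv2.imread("pics/over.png");cv2.imwrite("pics/over_c.png",im[110:410,80:480])
```

```text
at 11.11 [ 518.1 -310.2   59.6] F [-0.6  0.3  0.8] w 63.8
grip 11.69 [ 517.7 -310.    59.3] F [-0.3 -0.1  2.7] w 35.5
lift 12.58 [ 516.8 -309.7  168.9] F [ 0.6  0.4 -2.4] w 35.4
over 14.08 [543.7   3.2 169.9] F [ 0.4  0.  -1.3] w 35.9
```

View pics/over_c.png

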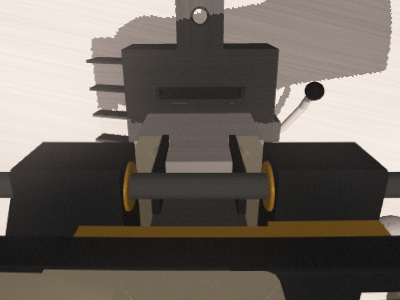

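The plate hangs level in the jaws at crop (200,150). The slot is at (200,93), still clear below it.

```bash
cat >> h.py <<'E'
def S(m):
    s=bot.read_state();print(m,round(s["t"],2),np.round(s["tcp_pos"],1),"F",np.round(s["contact_force"],1),"w",round(s["width"],1));return s
E
python3 - <<'E'
from h import *
p=[543.6,4.3]
bot.line_to([*p,112],120);bot.pause(.15);S("pre")
for z in (106,102,98,92,84,76,68,62,59,57):
    bot.line_to([*p,z],40);s=S(z);f=s["contact_force"]
    if f[2]>14 or np.hypot(*f[:2])>14: break
E
```

```text
pre 14.92 [544.3   4.5 113. ] F [ 0.   0.8 -1.7] w 35.3
106 15.22 [543.4   4.2 105.8] F [ 0.1  0.5 -1.5] w 35.6
102 15.47 [543.4   4.3 101.7] F [-0.2 -0.3 -2.1] w 35.7
98 15.72 [543.3   4.2  97.6] F [ 0.6  0.4 -1. ] w 35.6
92 16.02 [543.3   4.2  91.6] F [ 0.2 -0.3 -1.1] w 35.5
84 16.37 [543.3   4.2  83.6] F [ 0.8  0.5 -1.2] w 35.3
76 16.72 [543.3   4.2  75.6] F [-0.3 -0.7 -1.5] w 35.3
68 17.07 [543.4   4.2  67.7] F [ 1.   0.7 -1.1] w 35.8
62 17.37 [543.4   4.2  61.7] F [-1.2  0.3 -1.4] w 35.4
59 17.62 [544.7   4.5  60.1] F [-1.1 -0.4  7. ] w 35.6
57 17.87 [545.6   4.7  59.9] F [-5.2  0.9 21.4] w 35.3
```

The plate is home: TCP at 60 against the expected 60.3, with a firm stop at 21 N. Next I'll release it and shut the cover.

```bash
cat > cov.py <<'E'
from h import *
YAW=.222;O=np.array([558,7.4]);X=np.array([np.cos(YAW),np.sin(YAW)])
def W(x,z): return [*(O+x*X),z]
def pose(th,press,r=90):
    tau=min(.5,max(0,th-.0)*.5);a=np.array([-np.cos(th),np.sin(th)]);n=np.array([np.sin(th),np.cos(th)])
    xz=np.array([60,50])+r*a+(43+9.5*np.sin(th-tau)-press)*n
    return W(*xz),q(YAW,tau)
E
python3 - <<'E'
from cov import *
bot.move_gripper(60);bot.line_to([*bot.read_state()["tcp_pos"][:2],290],220);S("up")
bot.move_gripper(0,20)
for th,pr in((1.75,-25),(1.75,0),(1.3,2),(.8,3),(.3,3),(0,3)):
    p,o=pose(th,pr);print(th,np.round(p,0),None if bot.solve_ik(p,o) is None else np.round(bot.solve_ik(p,o),2))
p,o=pose(1.8,-25);hi=[p[0],p[1],300];print(np.round(hi),bot.solve_ik(hi,o) is not None, bot.solve_ik(p,o) is not None)
shot("rel")
E
```

```text
up 19.73 [542.9   4.2 288.7] F [-0.4  0.6  0.1] w 60.2
1.75 [706.  41. 125.] [ 0.31  0.8   0.46 -0.04 -1.73 -1.65]
1.75 [682.  35. 129.] [ 0.31  0.75  0.38 -0.04 -1.7  -1.65]
1.3 [638.  25. 150.] [ 0.32  0.67  0.26 -0.05 -1.66 -1.66]
0.8 [586.  14. 145.] [ 0.33  0.52  0.03 -0.04 -1.48 -1.66]
0.3 [545.   4. 116.] [ 0.35  0.33 -0.3  -0.02 -1.09 -1.69]
0 [529.   1.  90.] [ 0.37  0.25 -0.49  0.   -0.83 -1.72]
[710.  42. 300.] True True
```

Run:
```python
from cov import *
p,o=pose(1.8,-25)
bot.move_ptp([p[0],p[1],300],o);bot.line_to(p,200);S("behind")
for th in(1.75,1.6,1.45,1.3,1.15,1.0,.85,.7,.55,.4,.25,.12,.04,0):
    p,o=pose(th,2 if th>.1 else 3);bot.line_to(p,120 if th>.15 else 50,o);s=S(th)
    if np.linalg.norm(s["contact_force"])>35: print("stop");break
```

```text
behind 22.82 [710.5  41.7 122.3] F [-0.1  0.2  0.7] w 0.6
1.75 23.24 [680.5  35.  131.3] F [ 0.3 -0.5 -0.3] w 0.3
1.6 23.52 [667.8  32.1 138.9] F [2.4 0.3 2.8] w 0.3
1.45 23.81 [653.1  28.8 145.1] F [1.5 0.8 1.7] w 0.3
1.3 24.09 [637.6  25.4 149.2] F [-0.7 -0.9  0.2] w 0.3
1.15 24.38 [622.   21.8 151. ] F [-0.5 -0.9 -0.5] w 0.3
1.0 24.66 [606.4  18.3 150.2] F [-0.  -0.1 -0.1] w 0.4
0.85 24.94 [591.4  14.8 148.1] F [-0.2  0.5  1.1] w 0.5
0.7 25.23 [577.2  11.7 142.2] F [0.4 0.7 0.2] w 0.4
0.55 25.51 [563.9   8.7 134.3] F [ 0.5 -0.   0.7] w 0.3
0.4 25.79 [552.1   6.  124.6] F [ 1.  -0.2 -0. ] w 0.3
0.25 26.07 [541.9   3.7 113.1] F [ 1.4  0.5 -0. ] w 0.4
0.12 26.49 [535.2   2.2 102.4] F [0.8 0.1 0.1] w 0.2
0.04 26.82 [530.9   1.3  94.2] F [0.7 0.2 0.3] w 0.6
0 27.07 [531.6   1.4  93.2] F [-2.5  0.6 20.4] w 0.2
```

The finger stopped at 93.2 against the cover's 93 shut height, with 20 N, so it is shut. I'll check it and re-measure the aligned hole from two wrist places, including one closer look at the pin.

Run:
```python
from cov import *
s=bot.read_state();bot.line_to([*s["tcp_pos"][:2],200],200)
bot.move_gripper(50)
Y=np.array([-X[1],X[0]])
for i,dy in enumerate((-35,35)):
    p=O+(-90+20)*X+dy*Y;bot.line_to([*p,190],250,q(YAW));bot.pause(.15);shot(f"lug{i}")
for i,d in enumerate(((0,-30),(0,30))):
    p=np.array([526.4,331.8])+d[0]*X+d[1]*Y
    (bot.move_ptp([*p,170],q(YAW)) if i==0 else bot.line_to([*p,150],200)) ;bot.pause(.15);shot(f"pinb{i}")
S("end")
def crop(n,x,y,w,h):
    c=cv2.imread(f"pics/{n}.png")[y:y+h,x:x+w].astype(float);lo,hi=np.percentile(c,1),np.percentile(c,99)
    return cv2.resize((np.clip((c-lo)/(hi-lo),0,1)**.6*255).astype(np.uint8),None,fx=2,fy=2,interpolation=cv2.INTER_CUBIC)
cv2.imwrite("pics/z3.png",np.vstack([np.hstack([crop("lug0",220,130,200,150),crop("lug1",140,130,200,150)]),np.hstack([crop("pinb0",220,130,200,150),crop("pinb1",140,130,200,150)])]))
```

```text
end 31.92 [520.1 360.5 150.4] F [ 0.3  0.4 -1.3] w 50.2
```

View pics/z3.png

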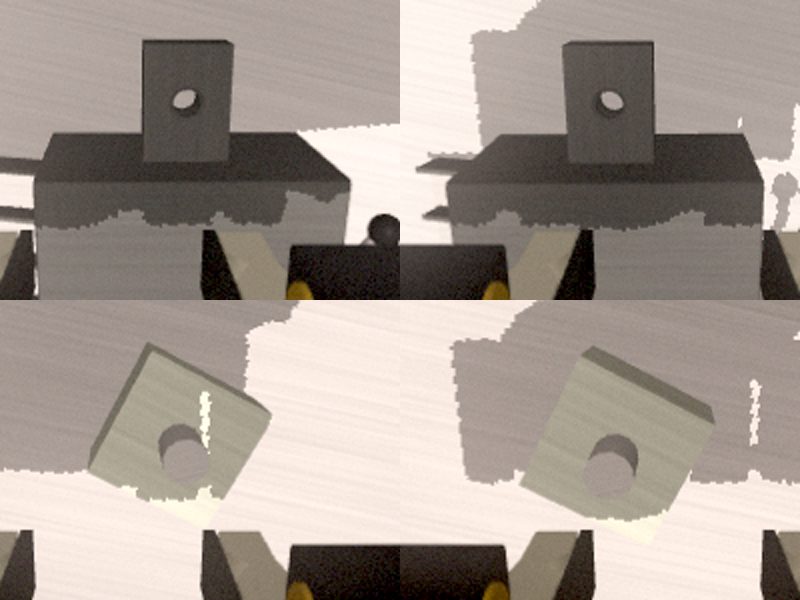

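The cover is shut, and daylight shows through both holes at (186,103) and (610,103). Pin head tops are at (186,462) and (610,475).

Run:
```python
from cov import *
def P(pt,x,y,ox,oy): return (x+(pt[0]-ox)/2-.25, y+(pt[1]-oy)/2-.25)
for n,a,b,z in(("lug",(186.5,103),(610.5,103.5),60),("pinb",(186,462),(610,475),74)):
    oy=0 if n=="lug" else 300
    r=[(P(a,220,130,0,oy),st(n+"0")),(P(b,140,130,400,oy),st(n+"1"))]
    p,e=tri([ray(x,"wrist",s) for x,s in r]);print(n,p.round(1),np.round(e,2),[onplane(x,z,"wrist",s).round(1) for x,s in r])
```

```text
lug [470.8 -12.1  54.8] [0.26 0.26] [array([470.1, -12.9,  60. ]), array([469.4, -11.8,  60. ])]
pinb [526.9 332.   70.6] [0.22 0.22] [array([526.2, 331.5,  74. ]), array([525.5, 332.1,  74. ])]
```

Run:
```python
from cov import *
c=[526.2,331.8]
bot.line_to([*c,110],200,q(YAW));bot.line_to([*c,48],100);bot.pause(.1);S("at")
bot.move_gripper(10,55);S("grip");bot.line_to([*c,150],150);S("lift")
h=[469.8,-12.4]
bot.move_ptp([*h,150],q(YAW));bot.line_to([*h,108],120);bot.pause(.2);S("over")
for z in(100,97,94,91,86,80,74,69):
    bot.line_to([*h,z],40);s=S(z);f=s["contact_force"]
    if f[2]>14 or np.hypot(*f[:2])>14: print("stop");break
shot("pinin")
```

```text
at 33.18 [526.7 332.3  48.9] F [-0.1 -1.2  0.1] w 49.9
grip 33.77 [526.3 331.8  48.1] F [-0.5 -1.   2.3] w 20.9
lift 34.61 [525.6 331.3 148.9] F [-0.3 -0.8 -1.6] w 21.1
over 36.62 [470.5 -12.1 108.8] F [-0.5 -0.8 -1. ] w 20.8
100 36.98 [469.5 -12.6  99.7] F [ 0.5  0.3 -1. ] w 21.3
97 37.23 [469.7 -12.4  96.8] F [-0.5  0.6 -0.8] w 20.9
94 37.48 [469.7 -12.5  93.8] F [-0.3 -0.3 -1. ] w 20.8
91 37.73 [469.6 -12.4  90.8] F [-0.8 -0.4 -0.5] w 20.5
86 38.0 [469.6 -12.5  85.7] F [ 0.3  0.8 -0.9] w 20.9
80 38.3 [469.6 -12.5  79.7] F [-0.6 -0.4 -0.9] w 20.8
74 38.6 [469.5 -12.5  73.7] F [-0.6  0.8 -0.9] w 20.8
69 38.88 [469.6 -12.5  68.7] F [ 0.4 -0.5 -0.3] w 20.7
```

The pin is in both holes with no side load. Next I'll seat it and bear down.

Run:
```python
from cov import *
h=[469.8,-12.4];z=66
while z>57:
    bot.line_to([*h,z],30);bot.pause(.15);s=S(z);f=s["contact_force"]
    if f[2]>24 or np.hypot(*f[:2])>20: break
    z-=1
bot.pause(1);S("hold");shot("fin")
cv2.imwrite("pics/fin_s.png",bot.camera("scene")[120:330,170:390,::-1])
a=cv2.imread("pics/fin.png")[130:280,180:380];b=cv2.imread("pics/fin_s.png")
cv2.imwrite("pics/fin_c.png",np.hstack([cv2.resize(a,(400,300)),cv2.resize(b,(314,300))]))
```

```text
66 39.33 [469.8 -12.4  66. ] F [ 0.5  0.2 -1.2] w 20.7
65 39.73 [469.8 -12.4  65. ] F [ 0.6  0.3 -1.4] w 21.0
64 40.12 [469.9 -12.3  64.1] F [-0.4 -0.1  0.3] w 20.7
63 40.52 [470.  -12.4  63.9] F [-4.4  0.9 12. ] w 20.9
62 40.92 [470.1 -12.4  63.8] F [-8.   2.4 23.8] w 21.4
61 41.33 [470.2 -12.4  63.7] F [-12.8   3.8  35.3] w 21.0
hold 42.33 [470.2 -12.4  63.6] F [-11.5   2.5  34.2] w 20.6
```

View pics/fin_c.png

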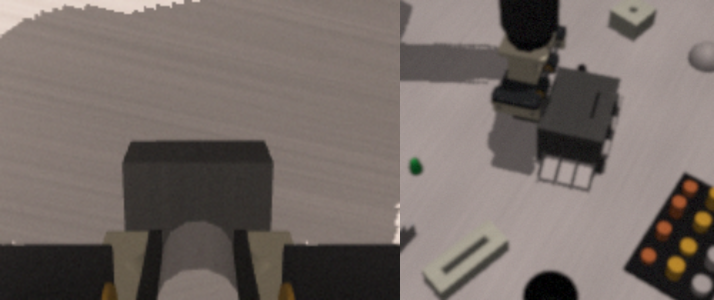

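The pin stopped at TCP 63.9, against 64.1 expected for the head on the lug. It is held at about 34 N down, the cover lies flat, and the rack is empty.

Run:
```python
from cov import *
S("pre");bot.close_job()
```

```text
pre 42.42 [470.2 -12.4  63.6] F [-12.2   2.8  34.6] w 20.8
the job is handed in; nothing more can be done
```

The job is done and handed in at 42.4 s of the 72 s allowed: the plate is in the slot, the cover is shut, and the pin is through both lugs and still held.

- **Plate:** it stopped at TCP 60 mm, where 60.3 mm was expected for fully home, and took 21 N at the stop.
- **Cover:** the fingertips stopped at 93.2 mm, against 93 mm for shut. Wrist pictures then showed light through the aligned holes.
- **Pin:** it went in with no side load and seated at TCP 63.9 mm, against about 64 mm expected. At hand-in the gripper still held it (opening 20.8 mm) and was bearing down with about 34 N. There is also about 12 N sideways, from the arm leaning under the push.

No check failed. Two-view heights read 2–5 mm low for the cover's lug hole, the pin head and the plate tab, compared with the given sizes. For the tab, pin and holes I used those given heights to fix the horizontal positions, and the stops above agreed with them. I never commanded contact with the cones, cup or paperweight, but I did not measure their positions again at the end.

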